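# Steady the rocking bench scale, then weigh the vial

## Task

The white bench scale rocks because its levelling foot hangs clear of the bench. Turn the black levelling knob clockwise until all four feet carry weight and the scale no longer rocks, without jacking it up so far that another foot lifts; then stand the small white vial with the blue cap upright in the middle of the steel pan and let go. Be gentle: never force the screw or lean hard on it, do not drag or tip the scale, keep the vial upright, and leave the other things on the bench alone.

Things in the scene. Friction and masses are not known exactly. Their poses are not given: they have to be found in the camera images.
- scale: Bench scale, white flat housing 200 (x) x 230 (y) mm, top 38 mm above the bench, about 5 kg, loose, on feet at (+-80, +-95) mm. Origin: centre of its underside at bench level, z up; dark display along its -x edge, on the +y half. Its centre of mass lies about 10 mm off centre, away from the levelling foot: it rests on the three plain feet and rocks when pressed at the knob by over 6 N.
- pan (a point): Centre of the top face of the round steel pan, 128 mm across, 52 mm above the bench; fixed to the scale 20 mm towards +x and 30 mm towards +y of its origin.
- level_screw: Black levelling knob on the scale's rear right corner (+80, -95) mm, with its screw and rubber foot (46 mm across). Origin: centre of the square grip, on the screw axis, 71 mm above the bench; the grip is 34 mm square, flats facing its x and y axes, 28 mm high (57 to 85 mm up); below it a hub and a steel boss 34 mm across, up to 46 mm. z up. The knob keeps its height and stays where it is left.
- screw_top (a point): Centre of the knob's top, 85 mm up. Clockwise from above (yaw decreasing) drives the foot down 4 mm a turn, from 0.3 to 1.8 mm clear of its disc (the knob's angle does not tell which). Free it turns at 0.05 N m; once the foot presses, each rad adds some 10 to 20 N of load, and each N some 0.012 to 0.022 N m of torque, fading at rest. It should carry 4 to 14 N; beyond 17 to 23 N a neighbour lifts.
- foot_disc: Rubber disc 68 mm across, fixed to the bench under the levelling foot, its top 0.9 to 1.5 mm above the bench. Origin: centre of its top.
- foot_front_left: Plain rubber foot, 24 mm across, 15 mm high, fixed under the scale at (-80, +95) mm. Its frame is the scale's own frame (origin under the centre of the scale).
- foot_rear_left: Plain rubber foot, 24 mm across, 15 mm high, fixed under the scale at (+80, +95) mm. Its frame is the scale's own frame (origin under the centre of the scale).
- foot_front_right: Plain rubber foot, 24 mm across, 15 mm high, fixed under the scale at (-80, -95) mm. Its frame is the scale's own frame (origin under the centre of the scale).
- vial_mid (a point): Centre (32 mm up) of the white dropper vial with blue tip cap, body 23 mm across, 64 mm tall, about 0.022 kg, standing on the bench; the straight body reaches to about 38 mm, then the tapering cap. z along the vial.
- timer: White bench timer 60x68x62 mm, loose bystander. Origin: centre of its underside.
- labels: Roll of labels lying flat, 68 mm across, 30 mm high, loose bystander. Origin: centre of its underside.
- vial: The same vial; origin: centre of its underside.
- bottle: Amber glass bottle with brown cap, 52 mm across, 110 mm tall, loose bystander. Origin: centre of its underside.

How it is judged:
By the outcome, as a careful person would: the job done as asked, in the order asked, and still so for the second after the job is handed in, with the robot touching nothing.
It also fails if it takes over 70 s, if anything falls off the work surface, if the arm or the gripper's body presses on something with over 40 N, if the wrist force passes 120 N, or if a joint passes its speed limit or range.

## Robot

A 6-joint arm with a two-finger parallel gripper is mounted at the origin on the work surface; the furniture and walls round the work are solid. World frame = base frame: x ahead of the robot, y to its left, z up, the work surface at z = 0. Lengths are in m, angles in degrees, forces in N, time in s.
With the tool pointing down it reaches from about 0.3 to 0.875 m from the base axis. Payload 6.4 kg.
Tool frame: the origin (TCP) lies at the very end of the fingers, on their centre line; the grasp point (between the pads) lies 19 mm behind it (tcp_to_grasp is the y of the grasp point in the tool frame, in m); y points along the fingers, x is the direction in which the jaws open and shut, and the axes are right-handed (so a half turn about y gives the same grasp; the last joint's range is limited). The gripper opens to 85 mm and grips with 20 to 120 N. Pads are 22 mm wide; open, the fingers measure 114 mm over their backs; the gripper's body (76 mm by 85 mm) begins 54 mm behind the grasp point. The pads swing forward as they close: fully open they stand 13 mm farther back than shut.
Start: joints at [-81.95, 10.359, 92.074, -0, 77.567, -11.82], TCP at [0.195, -0.541, 0.192] pointing down, gripper open.
Joint ranges: [-171.53, 171.53], [-51.25, 118.39], [17.06, 147.69], [-65.23, 245.23], [0, 150.52], [-178.68, 178.68]. Speed limits (degrees/s): [147.25, 147.25, 172.46, 180, 180, 180].

## Interface

Orientations are given as a 3x3 rotation matrix whose columns are the frame's x, y, z axes.
In Python, from workcell import * gives the robot as it stands.
- The arm moves only by the tool carry_out, never from a script. Its argument "series" is a list of rows, each a list of 5 numbers: the gripper's target within -1 to 1 (shut at 1, half-way at 0, fully open at -1), then the shift along the world's x, y, z in cm, then the turn about the world's z in degrees. A call has 1 to 5 rows; each row shifts and turns the pose as measured when the row begins; what a row does not reach is not made up. A row lasts 1/8 s, in which the tool goes at most 62.5 mm and 10.7 degrees, less where a joint would pass 70% of its speed; a pose out of reach is approached as far as the arm can. A call with a gripper value outside its range is refused whole. The fingers move at their own pace and stop on an object; "newtons" is the grip in N (left out, the last holds). Time passes only in rows, so rows that do not move let the fingers close. It gives the time, the measured TCP pose, the force and the opening at its end, in the units of the state.
- read_state(): the state, without advancing time (a new reading comes with each control period).
- get_image(name): name is "side" or "top" or "wrist"; returns the picture (420x560x3 uint8, red, green, blue); there is no depth.
- get_calibration(name): a dict with "vertical_fov" (degrees; the focal length in pixels is half the picture's height over the tangent of half this angle, whatever the lens; pixels are square), "cx", "cy" (the principal point, pixels), "rvec" (rotation vector, rad) and "tvec" (3), from world to camera coordinates, as OpenCV has them. Camera axes: x right, y down, z forward; pixel columns grow to the right and rows downward; lengths in m; the calibration is good to about 2 mm. A picture is of the moment at which its call begins: read the wrist's pose just before it. get_calibration takes no time and is no camera call; for the wrist camera it gives the pose at the moment of the call.
- hand_in(): hands the job in, once; it reports no verdict.
The state is a dict: "clock": time; "q": joint angles; "dq": joint speeds; "joint_efforts": joint torques, N m; "position": TCP position; "eef_rot": TCP orientation; "force": force on the tool from outside, world axes, zero at the start; "moment": the same for the moment, N m; "gripper_width": finger opening in m.
Only numpy, scipy, OpenCV 4.12 (cv2) and the standard library are available. Lean on these libraries where they do the work, as an engineer would, in place of code of your own. Each camera call takes 0.05 s, during which the arm holds its last target. There are 200 camera calls.

## Working session

There is one attempt and no reset: what is moved stays moved. The work goes in short steps, Python scripts to look and compute and a tool call to move; the robot and the scene stay as the last step left them, time stands still between calls to the robot, and variables do not carry over. Pictures are saved under pics/ and viewed, about 8 in all and at most 12, crops included, and the job is handed in when it is done.

Besides the shell and the picture viewer there is one more tool, called after ">>>" by a JSON object that holds its "method" and its "body", one argument or row to a line. carry_out: Moves the arm, as the interface text tells. Its arguments: {"type":"object","properties":{"series":{"type":"array"},"newtons":{"type":"number"}},"required":["series"]}

```bash
mkdir -p pics; cat > h.py <<'E'
from workcell import *
import numpy as np, cv2
def snap(n,f):
    im=get_image(n); cv2.imwrite('pics/'+f,cv2.cvtColor(np.asarray(im),cv2.COLOR_RGB2BGR)); return im
def cal(n):
    c=get_calibration(n); f=210/np.tan(np.radians(c['vertical_fov'])/2)
    K=np.array([[f,0,c['cx']],[0,f,c['cy']],[0,0,1]]); return c,K,cv2.Rodrigues(np.array(c['rvec'],float))[0],np.array(c['tvec'],float).ravel()
def ray(n,uv,z,C=None):
    c,K,R,t=C or cal(n); d=R.T@np.linalg.inv(K)@np.array([uv[0],uv[1],1.]); o=-R.T@t
    return o+d*(z-o[2])/d[2]
def proj(n,p,C=None):
    c,K,R,t=C or cal(n); q=K@(R@np.array(p,float)+t); return q[:2]/q[2]
E
python3 - <<'E'
from h import *
s=read_state(); print({k:np.round(v,3).tolist() for k,v in s.items()})
a=snap('top','t0.png'); b=snap('side','s0.png')
for n in('top','side','wrist'):
    c,K,R,t=cal(n); print(n,c,-R.T@t)
E
```

```text
{'clock': 0.0, 'q': [-81.949, 10.4, 92.131, -0.001, 77.568, -11.82], 'dq': [-0.111, -0.078, -0.032, 0.087, 0.102, -0.03], 'joint_efforts': [-0.0, -44.487, -35.133, -0.0, 0.009, 0.0], 'position': [0.195, -0.54, 0.191], 'eef_rot': [[0.34, -0.0, 0.94], [-0.94, 0.002, 0.34], [-0.002, -1.0, 0.0]], 'force': [-0.4, 0.93, 0.828], 'moment': [-0.023, -0.007, -0.004], 'gripper_width': 0.086}
top {'vertical_fov': 52.71485751078442, 'cx': 283.8688338641496, 'cy': 204.58912651224944, 'rvec': array([ 2.14830119, -2.12428885,  0.19606697]), 'tvec': array([0.05483486, 0.51367361, 1.15678182])} [0.30717515 0.07244145 1.2269504 ]
side {'vertical_fov': 55.32632163282849, 'cx': 278.6279689002392, 'cy': 210.36440071521716, 'rvec': array([ 1.88488167,  0.7484584 , -0.4821349 ]), 'tvec': array([-0.41797545, -0.05136548,  1.32842994])} [ 1.14853357 -0.61035565  0.50040444]
wrist {'vertical_fov': 71.42933390468791, 'cx': 278.7078850750162, 'cy': 210.50950275011584, 'rvec': array([-2.37960742,  1.66853146,  0.23538324]), 'tvec': array([-0.57334656, -0.03551439,  0.37792778])} [ 0.26071618 -0.5161521   0.37206322]
```

View pics/t0.png

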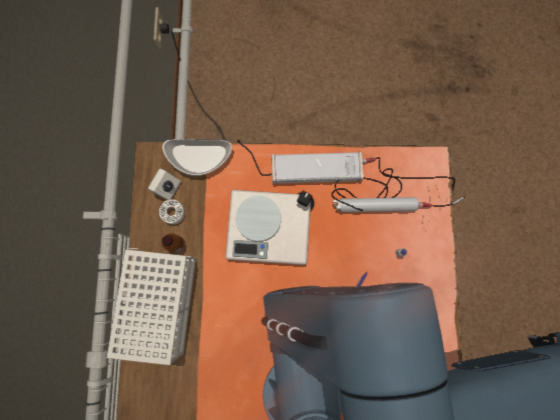

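View pics/s0.png

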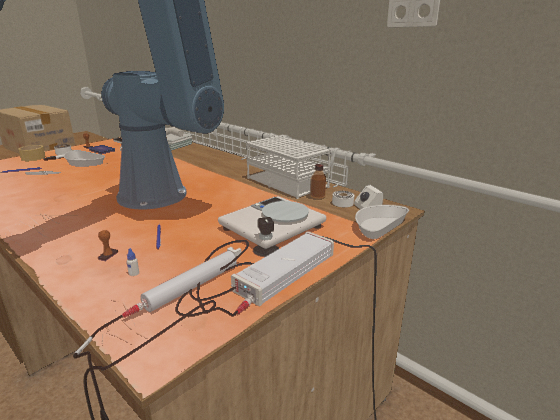

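The top view shows the scale at about (268,228), the knob at (305,200) and the vial at (401,253). In the side view the knob is at (265,225) and the vial at (132,262). Next I'll measure these.

```bash
python3 - <<'E'
from h import *
t=cv2.imread('pics/t0.png'); s=cv2.imread('pics/s0.png')
A=cv2.resize(t[180:275,215:325],(440,380),interpolation=cv2.INTER_CUBIC)
B=cv2.resize(s[190:290,110:335],(675,300),interpolation=cv2.INTER_CUBIC)
V=cv2.resize(t[235:270,380:420],(160,140),interpolation=cv2.INTER_CUBIC)
o=np.zeros((600,680,3),np.uint8);
A2=cv2.resize(A,(347,300));o[:300,:347]=A2;o[:140,360:520]=V;o[300:600,:675]=B
cv2.imwrite('pics/c0.png',o)
# white housing
m=((t.min(2)>120)).astype(np.uint8); n,l,st,c=cv2.connectedComponentsWithStats(m)
lab=l[255,280]; k=l==lab
for i in range(1,n):
    if st[i,4]>300: print(i,st[i],c[i])
sub=np.zeros_like(m); sub[185:270,222:316]=m[185:270,222:316]
cn=max(cv2.findContours(sub,0,2)[0],key=cv2.contourArea); r=cv2.minAreaRect(cn); b=cv2.boxPoints(r); print(r,b.tolist())
P=[ray('top',q,.038) for q in b]; print(np.round(P,4), [np.linalg.norm(P[i]-P[i-1]) for i in range(4)])
dk=np.zeros_like(m); dk[186:212,292:318]=(t.max(2)<70)[186:212,292:318]
cn=max(cv2.findContours(dk,0,2)[0],key=cv2.contourArea); r=cv2.minAreaRect(cn); b=cv2.boxPoints(r);print('knob',r,cv2.contourArea(cn)); print(np.round([ray('top',q,.085) for q in b],4),ray('top',r[0],.08))
for n,im,z in(('top',t[235:270,380:420],.05),('side',s[240:285,115:150],.05)):
    h=im.astype(int); w=np.argwhere((h[...,0]>h[...,2]+25)); print(n,len(w),w.mean(0)[::-1]+((380,235) if n=='top' else (115,240)),w.min(0),w.max(0))
E
```

```text
1 [  83    0   47  227 1931] [114.33609529 125.01398239]
3 [175  31  13 109 730] [181.77260274  87.23561644]
4 [ 162  140   70   35 1509] [196.89396952 157.39695162]
6 [411 147  38  30 596] [434.76342282 161.83389262]
8 [ 272  152   94   29 2358] [317.01908397 165.92578456]
10 [148 169  35  54 753] [165.92297477 195.66002656]
15 [ 226  190   84   74 5064] [268.00296209 226.15936019]
20 [340 197  82  13 834] [384.70983213 202.8381295 ]
40 [ 98 230  14  39 349] [104.58166189 249.33524355]
47 [415 234  39  45 588] [432.54761905 261.20068027]
49 [ 107  238   82  141 6687] [145.51353372 308.40361896]
62 [ 96 271  12  41 353] [101.15014164 291.37110482]
69 [439 303  15  38 331] [446.51963746 319.70996979]
70 [ 87 314  18  89 840] [ 95.00595238 357.71071429]
((267.8443908691406, 226.50650024414062), (80.9456558227539, 69.14610290527344), 3.945185899734497) [[225.08877563476562, 258.2130126953125], [229.84616088867188, 189.2307586669922], [310.6000061035156, 194.79998779296875], [305.8426208496094, 263.7822265625]]
[[ 0.3607  0.2225  0.038 ]
 [ 0.5568  0.2156  0.038 ]
 [ 0.5434 -0.0156  0.038 ]
 [ 0.3477 -0.0023  0.038 ]] [np.float64(0.22516731966727563), np.float64(0.19622963970214943), np.float64(0.23160098603929505), np.float64(0.1961906797487345)]
knob ((306.1000061035156, 199.8000030517578), (16.994115829467773, 12.074767112731934), 26.56505012512207) 121.0
[[ 0.5152  0.0284  0.085 ]
 [ 0.5456  0.0137  0.085 ]
 [ 0.5248 -0.0281  0.085 ]
 [ 0.4946 -0.0132  0.085 ]] [ 5.20898911e-01 -1.24125530e-04  8.00000000e-02]
top 12 [403.58333333 251.08333333] [15 22] [17 26]
side 64 [130.546875 255.71875 ] [ 8 13] [27 19]
```

View pics/c0.png

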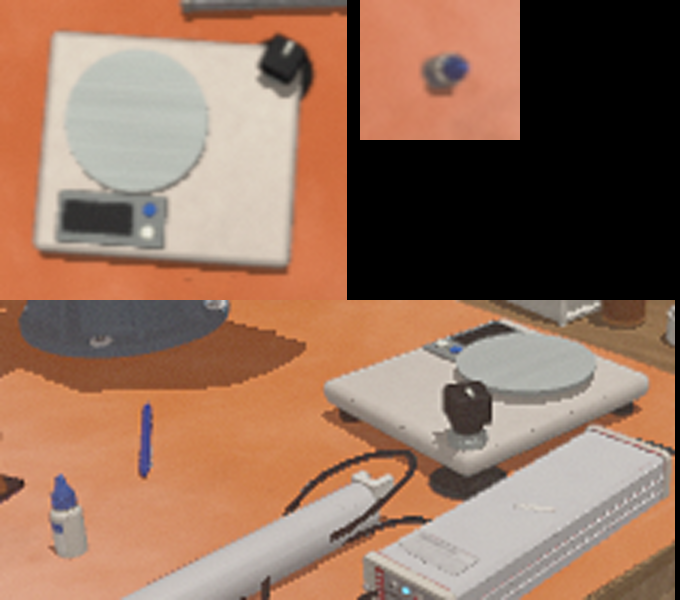

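>>> {"method": "carry_out", "body": {
  "series": [
    [-1,2.4,4.9,0.5,0],
    [-1,2.4,4.9,0.5,0],
    [-1,2.4,4.9,0.5,0],
    [-1,2.4,4.9,0.5,0],
    [-1,2.4,4.9,0.5,0]
  ]
}}

```text
clock: 0.72
position: [0.3153, -0.2893, 0.2133]
eef_rot: [[0.333, -0.001, 0.943], [-0.943, 0.006, 0.333], [-0.006, -1.0, 0.001]]
force: [0.8, -0.6, 0.3]
gripper_width: 0.0851
```

>>> {"method": "carry_out", "body": {
  "series": [
    [-1,2.4,4.9,0,0],
    [-1,2.4,4.9,0,0],
    [-1,2.4,4.9,0,0],
    [-1,2.4,4.9,0,0],
    [-1,2.4,4.9,0,0]
  ]
}}

```text
clock: 1.35
position: [0.4372, -0.0355, 0.2133]
eef_rot: [[0.332, 0.001, 0.943], [-0.943, 0.005, 0.332], [-0.005, -1.0, 0.002]]
force: [0.9, -1.0, -0.5]
gripper_width: 0.0852
```

>>> {"method": "carry_out", "body": {
  "series": [
    [-1,0,0,0,0],
    [-1,0,0,0,0]
  ]
}}

```text
clock: 1.6
position: [0.4374, -0.0318, 0.2127]
eef_rot: [[0.339, -0.001, 0.941], [-0.941, 0.006, 0.339], [-0.006, -1.0, 0.001]]
force: [0.1, 0.1, -0.2]
gripper_width: 0.0853
```

```bash
python3 - <<'E'
from h import *
C=cal('wrist'); a=snap('wrist','w1.png'); print(-C[2].T@C[3],read_state()['force'])
print(proj('wrist',[.523,.002,.085],C)); print(ray('top',(401,253),.04))
import pickle; pickle.dump(C,open('w1.pkl','wb'))
E
```

```text
[ 0.50282615 -0.00863488  0.39372987] [-0.05558675  0.61853854  1.2442973 ]
[277.52120632 104.08840465]
[ 0.38033867 -0.26838886  0.04      ]
```

View pics/w1.png

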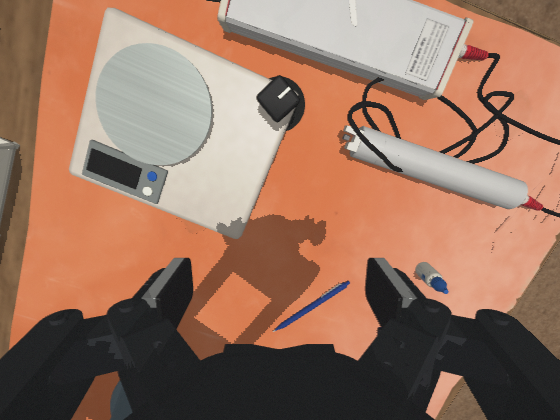

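The wrist view shows the knob at about (279,97) with a white pointer, the pan at (155,104) and the vial at (432,277). I'll crop and measure.

```bash
python3 - <<'E'
from h import *
import pickle; C=pickle.load(open('w1.pkl','rb'))
t=cv2.imread('pics/w1.png')
cr=t[60:140,235:325]; o=np.zeros((480,780,3),np.uint8)
o[:,:540]=cv2.convertScaleAbs(cv2.resize(cr,(540,480),interpolation=cv2.INTER_CUBIC),alpha=2,beta=20)
o[:240,540:]=cv2.resize(t[255:300,410:455],(240,240),interpolation=cv2.INTER_CUBIC)
cv2.imwrite('pics/c1.png',o)
hsv=cv2.cvtColor(t,cv2.COLOR_BGR2HSV)
sub=np.zeros(t.shape[:2],np.uint8); sub[0:240,60:300]=((hsv[...,1]<70)&(t.min(2)>90))[0:240,60:300]*255; sub[:30,215:]=0;sub[:75,218:300]&=0
# housing edges by line fit from mask contour
full=np.zeros(t.shape[:2],np.uint8); full[0:245,60:300]=((hsv[...,1]<70)&(t.min(2)>90))[0:245,60:300]*255
n,l,st,c=cv2.connectedComponentsWithStats(full); k=l[200,210]; cn=max(cv2.findContours((l==k).astype(np.uint8),0,1)[0],key=cv2.contourArea)[:,0]
hull=cv2.approxPolyDP(cv2.convexHull(cn),4,True)[:,0]; print('hull',hull.tolist())
print(np.round([ray('wrist',q,.036,C) for q in hull],4).tolist())
pm=np.zeros_like(sub); d=cv2.inRange(hsv,(60,8,100),(120,80,255)); pm[35:175,85:222]=d[35:175,85:222]
pm=cv2.morphologyEx(pm,cv2.MORPH_OPEN,np.ones((3,3)));cn=max(cv2.findContours(pm,0,1)[0],key=cv2.contourArea); e=cv2.fitEllipse(cv2.convexHull(cn)); print('pan',e,ray('wrist',e[0],.052,C))
# vial blue & white
h=t[255:300,410:460].astype(int); w=np.argwhere(h[...,0]>h[...,2]+30); print('cap',w.mean(0)[::-1]+(410,255)); 
w=np.argwhere((abs(h[...,0]-h[...,2])<45)&(h.max(2)>90)); print('body',w.mean(0)[::-1]+(410,255),w.min(0)[::-1]+(410,255))
print('est knob ctr',ray('wrist',(278,97),.085,C))
E
```

```text
hull [[107, 8], [270, 79], [293, 109], [237, 238], [70, 172]]
[[0.5555, 0.2076, 0.036], [0.5484, 0.0207, 0.036], [0.5272, -0.015, 0.036], [0.3528, -0.0023, 0.036], [0.3653, 0.2177, 0.036]]
pan ((103.78681182861328, 149.4062957763672), (5.121872901916504, 9.352465629577637), 103.02188110351562) [0.41101691 0.1748634  0.052     ]
cap [438.39593909 284.1319797 ]
body [425.96212121 275.23737374] [410 262]
est knob ctr [0.52937968 0.00378953 0.085     ]
```

View pics/c1.png

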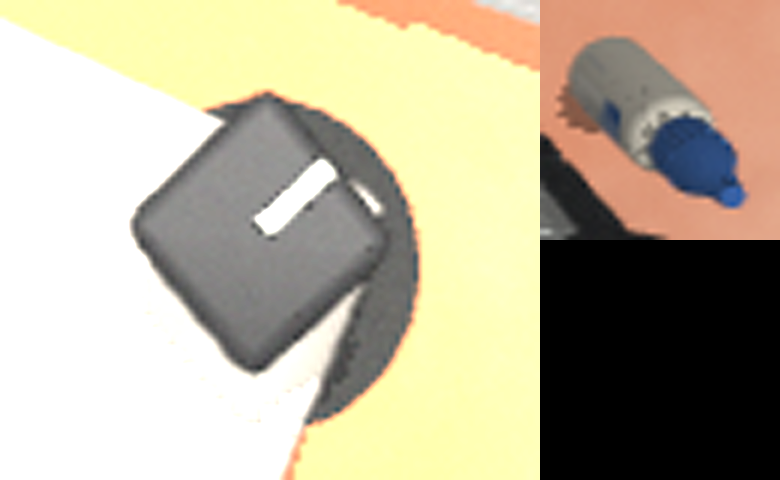

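```bash
python3 - <<'E'
from h import *
import pickle; C=pickle.load(open('w1.pkl','rb'))
q=[(279.2,75.5),(299.2,99.7),(277.8,122.2),(257.2,97.5)]
P=np.array([ray('wrist',x,.083,C)[:2] for x in q]); print(np.round(P,4),P.mean(0))
for i in range(4):
    d=P[i]-P[i-1]; print(np.linalg.norm(d),np.degrees(np.arctan2(d[1],d[0])))
print('pan',ray('wrist',(154.5,105),.052,C), np.linalg.norm(ray('wrist',(96,105),.052,C)-ray('wrist',(213,105),.052,C)))
print('tip',ray('wrist',(446.2,292),.064,C),'body top',ray('wrist',(434.5,278.5),.04,C),'base',ray('wrist',(421.5,269.5),.003,C))
# side: cap tip and base
print('side tip',ray('side',(130.3,249),.064),ray('side',(133,275),0.0))
print('side knob top', proj('side',[*P.mean(0),.085]),proj('top',[*P.mean(0),.085]),proj('side',[.385,-.27,.064]))
E
```

```text
[[ 0.5485  0.0094]
 [ 0.5343 -0.0169]
 [ 0.5069 -0.0041]
 [ 0.5221  0.0232]] [0.52794288 0.00292142]
0.02976443830348567 -27.604101207398973
0.029870394275565523 -118.21181994549394
0.03031342424137234 154.99212669945837
0.03125297618248384 60.865485851994585
pan [0.47815841 0.13082774 0.052     ] 0.12973222205502188
tip [ 0.38549813 -0.27466251  0.064     ] body top [ 0.38974592 -0.26939227  0.04      ] base [ 0.38451377 -0.27178146  0.003     ]
side tip [ 0.39172023 -0.2778043   0.064     ] [ 0.39336204 -0.28262266  0.        ]
side knob top [265.52040082 218.49187704] [305.11005511 196.93138432] [132.08447002 246.66665468]
```

>>> {"method": "carry_out", "body": {
  "series": [
    [-1,1.8,0.7,0,10.5],
    [-1,1.8,0.7,0,10.5],
    [-1,1.8,0.7,0,10.5],
    [-1,1.8,0.7,0,10.5],
    [-1,1.8,0.7,0,10.5]
  ]
}}

```text
clock: 2.28
position: [0.5275, -0.0049, 0.2123]
eef_rot: [[0.956, -0.006, 0.292], [-0.292, 0.002, 0.956], [-0.006, -1.0, 0.0]]
force: [-0.7, -0.2, 0.5]
gripper_width: 0.0853
```

>>> {"method": "carry_out", "body": {
  "series": [
    [-1,0,0,0,10.5],
    [-1,0,0,0,10.5],
    [-1,0,0,0,10.5],
    [-1,0,0,0,10.5],
    [-1,0,0,0,10.5]
  ]
}}

```text
clock: 2.9
position: [0.5268, -0.0145, 0.2111]
eef_rot: [[0.804, -0.007, -0.594], [0.594, -0.005, 0.804], [-0.009, -1.0, 0.0]]
force: [-0.2, -0.2, -0.5]
gripper_width: 0.0857
```

>>> {"method": "carry_out", "body": {
  "series": [
    [-1,0,0,-1.5,10.5],
    [-1,0,0,-1.5,10.5],
    [-1,0,0,-1.5,6],
    [-1,0,0,0,0]
  ]
}}

```text
clock: 3.4
position: [0.5255, -0.0224, 0.1649]
eef_rot: [[0.443, -0.005, -0.896], [0.896, -0.008, 0.443], [-0.009, -1.0, 0.001]]
force: [-0.2, 0.5, 0.7]
gripper_width: 0.0855
```

```bash
python3 - <<'E'
from h import *
import pickle
s=read_state(); x=s['eef_rot'][:,0] if hasattr(s['eef_rot'],'shape') else np.array(s['eef_rot'])[:,0]
print(s['q'],s['position'],np.degrees(np.arctan2(x[1],x[0])),s['moment'],s['force'])
C=pickle.load(open('w1.pkl','rb'))
print([ray('wrist',q,.05,C) for q in((330,70),(437,97),(222,28))])
C=cal('wrist');a=snap('wrist','w2.png'); print(proj('wrist',[.528,.003,.085],C))
pickle.dump(C,open('w2.pkl','wb'))
E
```

```text
[-15.02159      5.79952611 100.46237106  -0.53571242  73.8785402
 -78.54847188] [ 0.52553315 -0.02239276  0.16491873] 63.67643533464857 [0.00154278 0.00854152 0.08097295] [-0.23252759  0.51887707  0.68751116]
[array([ 0.57690528, -0.03820745,  0.05      ]), array([ 0.59153885, -0.15910462,  0.05      ]), array([0.57588711, 0.08276816, 0.05      ])]
[304.84026434 196.5670882 ]
```

View pics/w2.png

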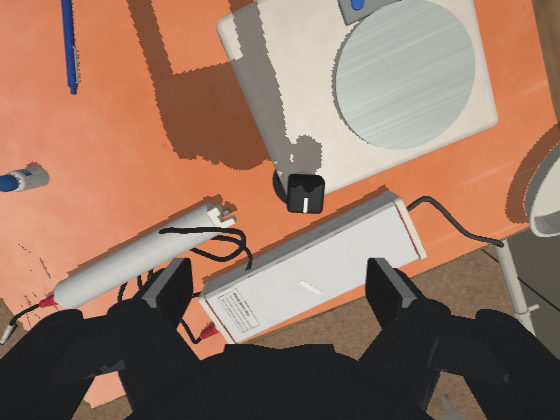

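The knob is at (306,193), square to the image axes. The jaw yaw is therefore already right within about a degree, and the jaw centre column is about 279. I'll refine this numerically.

```bash
python3 - <<'E'
from h import *
import pickle; C=pickle.load(open('w2.pkl','rb'))
t=cv2.imread('pics/w2.png'); g=t.max(2)
for r in range(168,220,3): print(r,' '.join('%3d'%v for v in g[r,270:336:2]))
for p in([.528,.003,.085],[.528,.003,.057]): print(proj('wrist',p,C))
s=np.array([np.cos(np.radians(62.5)),np.sin(np.radians(62.5))])
c=np.array([.528,.003]); 
for a,b in((1,1),(1,-1),(-1,1),(-1,-1)):
    p=c+.017*(a*s+b*np.array([-s[1],s[0]])); print(a,b,[proj('wrist',[*p,z],C).round(1).tolist() for z in(.085,.057)])
E
```

```text
168 215 216 216 117 124 126 131 132 132 131 131 131 133 133 130 130 128 127 127 127 128 129 130 129 129 226 226 226 227 227 228 227 227
171 216 215 116  83 182 144 128 132 132 132 132 131 131 133 132 123 112 106 125 127 127 129 130 132 229 228 226 226 226 227 227 227 225
174 217 216  47  33 142 191 125 129 131 130  79  28  30  30  31  47  49  49  67  69  86  98 104 219 230 229 229 228 227 228 228 228 227
177 216 155  44  37  31 169 121 126 131  56  28  27  26  27  27  23  29  21  26  29  28  26  27  25  28  29 169 229 229 229 228 228 227
180 217 155  44  46  33 102 120 125 127  55  29  28  28  27  31  26  30  29  29  30  28  32  29  32  27  28  28 122 228 227 227 226 225
183 217 155  45  46  45  30 110 122 126  42  28  30  29  30  31  33  31  33  30  29  35  32  31  30  33  31  29  27 228 226 227 226 227
186 217 217  45  44  44  44  65 120 124  28  29  33  31  34  54  59  37  33  28  33  30  32  31  30  58  62  52  75 228 226 226 227 223
189 217 216 117  44  44  42  46 104 122  29  41  56  57  57  59  59  61  38  34  32  31  30  62  61  63  63  49 119 224 220 216 211 206
192 217 217 
[... 855 characters left out ...]
  51  50  51  54  35 235 217  56  54  57  56  58  57  47 156 218 217 216 216 218 217
213 220 219 220 220 220 219 219 219 219 219 219 218 218 218 218 217 171 172 171 124 126  79  79  82  75 205 218 219 217 218 218 130 129
216 220 220 219 219 220 219 220 220 220 218 218 219 220 219 219 219 218 218 218 218 219 218 218 218 218 218 219 218 131 130 130 130 130
219 219 219 218 219 221 219 219 219 219 219 218 220 219 218 219 218 218 217 219 219 218 218 218 219 156 130 130 130 129 129 129 119 109
[304.84026434 196.5670882 ]
[302.69682679 190.24451423]
1 1 [[324.6, 178.6], [320.6, 173.8]]
1 -1 [[322.3, 214.8], [318.6, 206.9]]
-1 1 [[286.8, 177.7], [286.3, 173.1]]
-1 -1 [[285.8, 213.9], [285.4, 206.2]]
```

>>> {"method": "carry_out", "body": {
  "series": [
    [-1,0.2,1.3,0,-0.5],
    [-1,0.1,1.3,-2.5,-0.5],
    [-1,0,0,-2.5,0],
    [-1,0,0,0,0]
  ]
}}

```text
clock: 3.95
position: [0.532, 0.0044, 0.1187]
eef_rot: [[0.469, 0.003, -0.883], [0.883, -0.009, 0.469], [-0.007, -1.0, -0.007]]
force: [-0.1, 0.1, -0.0]
gripper_width: 0.0855
```

```bash
cat > st.py <<'E'
from h import *
s=read_state(); x=np.array(s['eef_rot'])[:,0]
print('t',s['clock'],'pos',np.round(s['position'],4),'yaw %.2f'%np.degrees(np.arctan2(x[1],x[0])),'q6 %.1f'%s['q'][5],'F',np.round(s['force'],2),'M',np.round(s['moment'],3),'J6 %.3f'%s['joint_efforts'][5],'w %.4f'%s['gripper_width'])
E
python3 st.py
```

```text
t 3.95 pos [0.532  0.0044 0.1187] yaw 62.02 q6 -73.8 F [-0.08  0.06 -0.02] M [0.024 0.015 0.04 ] J6 -0.006 w 0.0855
```

>>> {"method": "carry_out", "body": {
  "series": [
    [-1,-0.3,-0.1,-2.0,0.4],
    [-1,0,0,-2.0,0],
    [-1,0,0,-2.0,0],
    [-1,0,0,0,0],
    [-1,0,0,0,0]
  ]
}}

```text
clock: 4.58
position: [0.5352, 0.0036, 0.066]
eef_rot: [[0.466, 0.015, -0.884], [0.885, -0.011, 0.466], [-0.003, -1.0, -0.019]]
force: [0.4, -0.1, 0.6]
gripper_width: 0.0851
```

```bash
python3 st.py
```

```text
t 4.575 pos [0.5352 0.0036 0.066 ] yaw 62.20 q6 -74.0 F [ 0.4  -0.11  0.57] M [ 0.055  0.022 -0.051] J6 0.000 w 0.0851
```

>>> {"method": "carry_out", "body": {
  "series": [
    [-1,-0.5,0,-0.5,0.3],
    [-1,-0.3,0,-0.5,0],
    [-1,0,0,0,0],
    [-1,0,0,0,0]
  ]
}}

```text
clock: 5.08
position: [0.5282, 0.0034, 0.0578]
eef_rot: [[0.462, 0.019, -0.887], [0.887, -0.012, 0.462], [-0.002, -1.0, -0.022]]
force: [0.6, -1.6, 0.0]
gripper_width: 0.0854
```

```bash
python3 st.py
```

```text
t 5.075 pos [0.5282 0.0034 0.0578] yaw 62.50 q6 -74.5 F [ 0.6  -1.6   0.03] M [-0.032  0.032  0.046] J6 -0.001 w 0.0854
```

>>> {"method": "carry_out", "body": {
  "series": [
    [0.05,0,0,0,0],
    [0.05,0,0,0,0],
    [0.05,0,0,0,0],
    [0.05,0,0,0,0]
  ],
  "newtons": 20
}}

```text
clock: 5.58
position: [0.5285, 0.0033, 0.058]
eef_rot: [[0.462, 0.019, -0.887], [0.887, -0.012, 0.462], [-0.002, -1.0, -0.022]]
force: [0.0, -0.3, -0.8]
gripper_width: 0.0407
```

```bash
python3 st.py; python3 -c "
from h import *
snap('wrist','w3.png')"
```

```text
t 5.575 pos [0.5285 0.0033 0.058 ] yaw 62.50 q6 -74.5 F [ 0.02 -0.32 -0.79] M [ 0.059  0.011 -0.039] J6 0.000 w 0.0407
```

View pics/w3.png

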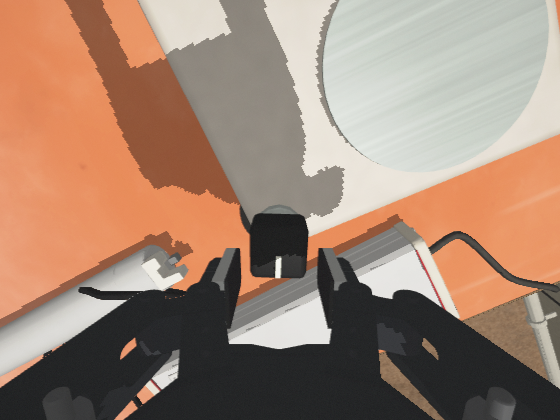

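The knob is centred between the pads: knob at col 252–306, pads at 240 and 317. Its top face spans rows 213–277. I'll check fore/aft centring and close.

```bash
python3 - <<'E'
from h import *
C=cal('wrist')
for z in(.085,.071,.057): print(z,proj('wrist',[.5285,.0033,z],C))
s=np.array([np.cos(np.radians(62.5)),np.sin(np.radians(62.5))]);n=np.array([-s[1],s[0]])
for b in(1,-1): print([proj('wrist',[*(np.array([.5285,.0033])+.017*(a*s+b*n)),.083],C).round(1) for a in(1,-1)])
E
```

```text
0.085 [277.54348911 255.42490841]
0.071 [277.65848059 245.41721595]
0.057 [277.757634  236.7879088]
[array([307.8, 226.4]), array([247.3, 226.3])]
[array([306.1, 279.9]), array([249.1, 279.8])]
```

>>> {"method": "carry_out", "body": {
  "series": [
    [0.3,0,0,0,0],
    [0.4,0,0,0,0],
    [0.4,0,0,0,0]
  ],
  "newtons": 25
}}

```text
clock: 6.0
position: [0.5285, 0.0033, 0.058]
eef_rot: [[0.462, 0.019, -0.887], [0.887, -0.012, 0.462], [-0.002, -1.0, -0.022]]
force: [0.3, -0.2, -0.4]
gripper_width: 0.0252
```

```bash
python3 st.py
```

```text
t 6.0 pos [0.5285 0.0033 0.058 ] yaw 62.49 q6 -74.5 F [ 0.32 -0.21 -0.38] M [-0.069 -0.03  -0.002] J6 0.000 w 0.0252
```

```bash
python3 -c "
from h import *
snap('wrist','w4.png'); snap('side','s4.png')
a=cv2.imread('pics/w4.png');b=cv2.imread('pics/s4.png')
o=np.hstack([a[180:350,160:400],cv2.resize(b[170:255,215:335],(480,340))[:170*2][::1][:340].copy()[:170]]) if 0 else None
A=cv2.resize(a[180:340,160:400],(390,260));B=cv2.resize(b[165:255,215:350],(390,260))
cv2.imwrite('pics/c4.png',np.hstack([A,B]))"
```

```text
(no output)
```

View pics/c4.png

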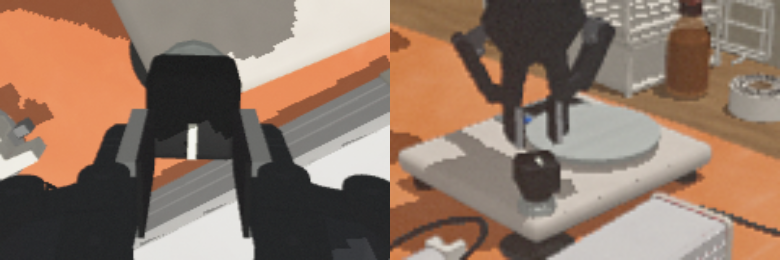

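```bash
python3 - <<'E'
from h import *
g=cv2.imread('pics/s4.png').max(2)
for r in range(194,242,2): print(r,' '.join('%3d'%v for v in g[r,250:288]))
s=np.array([np.cos(np.radians(62.5)),np.sin(np.radians(62.5))]);n=np.array([-s[1],s[0]])
for z in(.058,.085,.1,.11): print(z,[proj('side',[*(np.array([.5285,.0033])+.0126*a*s+.011*b*n),z]).round(1).tolist() for a in(1,-1) for b in (1,-1)])
print(np.array(read_state()['eef_rot']).round(3).tolist())
E
```

```text
194  57  50  88  94  63  61  62  60  57  60  48 186 220 217 216 215 214 217 220 161  71  54  59  54  58  60  61  60  63  59  62  61  58  57  61  96  96  96
196  61  60  60  65  57  60  64  62  61  57  55 187 216 215 215 214 214 213 218 228 134  61  58  63  57  59  65  62  57  72 107 110  94 111 153 155 153 110
198  66  63  62  59  59  62  61  62  59  57  54 219 215 215 215 216 213 217 220 105  59  57  59  60  65  60  61  57 113 169 209 206 214 205 207 195 205 177
200  95 112 116  82  58  64  64  60  60  57  99 216 218 172 177 145 101  93  63  52  56  52  86  99  80  59  56  70  68  74  81 102 142 156 186 203 203 210
202 217 217 222 198  96  56  59  61  89  93  87  72  58  58  52  59  62  62  58  51  58  52  95 144  98  61  79 184 188 186 186 183 182 180 181 181 181 182
204 215 215 187 172  84  52  60  51 101 125 112  99 123  89  72  68  89 132 190  97  52  53  97 141 106  60  81 180 179 179 177 177 180 180 181 180 180 180
206 208 142 117 128  67  64  61  67 103 125 129 109 176 186 163 181 181 182 189 107  60  51  97 139 109  61  71 181 182 178 180 179 178 180 178 178 178 177
208 204 
[... 2297 characters left out ...]
05 200 194 189 182 176 174 162 160
238 143 143 146 147 146 145 144 145 145 127 123 124 124 130 130 133 136 138 135 134 131 141 205 208 208 179 192 191 185 177 176 170 163 155 147 141 137 133
240 134 137 140 143 145 143 145 145 144 146 145 142 150 186 150 189 193 195 212 214 212 203 195 187 181 178 172 163 157 154 142 137 137 122 135 114 138 140
0.058 [[269.5, 225.8], [272.3, 229.7], [259.7, 227.4], [262.3, 231.2]]
0.085 [[269.4, 216.0], [272.2, 219.6], [259.5, 217.4], [262.1, 221.1]]
0.1 [[269.3, 210.4], [272.2, 214.0], [259.4, 211.8], [262.0, 215.4]]
0.11 [[269.3, 206.6], [272.1, 210.1], [259.3, 208.0], [262.0, 211.6]]
[[0.462, 0.019, -0.887], [0.887, -0.012, 0.462], [-0.002, -1.0, -0.022]]
```

The side view disagrees with the state. The finger ends project to z ≈ 0.098, about 40 mm above the reported TCP, and the wrist view agrees: the jaws closed in air above the knob. I'll check `tcp_to_grasp`, reopen, and lower under visual control.

>>> {"method": "carry_out", "body": {
  "series": [
    [-0.3,0,0,0,0],
    [-0.3,0,0,0,0],
    [-0.3,0,0,0,0],
    [-0.3,0,0,0,0]
  ]
}}

```text
clock: 6.6
position: [0.5285, 0.0033, 0.058]
eef_rot: [[0.462, 0.019, -0.887], [0.887, -0.012, 0.462], [-0.002, -1.0, -0.022]]
force: [-0.2, 0.4, -0.2]
gripper_width: 0.0555
```

>>> {"method": "carry_out", "body": {
  "series": [
    [-0.3,-0.2,0,-1.0,0],
    [-0.3,-0.1,0,-1.0,0],
    [-0.3,0,0,0,0],
    [-0.3,0,0,0,0]
  ]
}}

```text
clock: 7.1
position: [0.5246, 0.0034, 0.0359]
eef_rot: [[0.462, 0.018, -0.887], [0.887, -0.012, 0.462], [-0.002, -1.0, -0.021]]
force: [0.1, -0.6, 0.7]
gripper_width: 0.0556
```

```bash
python3 st.py; python3 - <<'E'
from h import *
import workcell; print([k for k in dir(workcell) if not k.startswith('_')]); print(getattr(workcell,'tcp_to_grasp',None))
im=snap('side','s5.png'); g=np.asarray(im).max(2)
for r in range(200,234,2): print(r,' '.join('%3d'%v for v in g[r,246:290]))
E
```

```text
t 7.1 pos [0.5246 0.0034 0.0359] yaw 62.50 q6 -74.5 F [ 0.13 -0.56  0.72] M [0.01  0.014 0.028] J6 -0.000 w 0.0556
['MotionError', 'get_calibration', 'get_image', 'hand_in', 'read_state', 'tcp_to_grasp']
-0.0187
200 226 128  57  59  57  63  58  58  61  51  69 187 217 216 214 216 217 169 178 143  97  94  58  53  53  53  56  60  56  56  57  60  56  59  59  57  61  63  61  58  59  59  53 171
202  51  57  59  56  57  61  60  62  54 100 220 218 183 174 104  89  55  50  57  57  58  58  50  67  79  91 134 137 161  82  60  58  63  64  64  64  55  70  90 132 110 132 184 186
204  61  61  63  66  65  66  63  55  52 179 225 225 227 176 147 144 125  90  69  71  89 129 182 185 182 181 184 158  70  49  61  55  60  61  63  62 129 184 184 182 182 182 178 182
206  64  61  63  67  68  63  58  58 117 143 144 142 138 123 175 180 180 185 163 181 182 180 179 181 180 179 181 160  72  49  55  96 126  89  60  84 179 179 177 179 180 179 178 179
208 119  72  60  64  65  60  60 133 193 151 113 109 132 139 144 145 166 182 182 181 179 181 180 178 180 180 181 189  90  55  57  88 128 105  60 119 179 181 178 179 181 
[... 1471 characters left out ...]
 136 137 138 136 136 138 139 105  57  55  62  56  62  61  58  61  57  59  57  57  57  60  55  45 208 208 207 207 205 210 207 208 206 203 206 208 209 209 208 207
228 140 138 138 136 139 137 136 140 138 137 137 141 109  58  53  63  62  58  52  56  61  60  59  66  60  59  55  54 135 139 136 132 132 203 209 208 205 205 206 207 206 206 204 206
230 141 136 137 138 139 135 139 138 138 135 136 139 143 112  64  54  64  59  60  58  51  58  57  59  56  54  58  72 137 136 134 134 134 134 128 202 206 203 206 205 207 207 207 205
232 147 145 142 140 140 139 139 143 140 138 138 137 137 144  98  62  54  55  59  60  63  62  62  57  56 151 146 139 136 137 135 146 148 147 146 143 203 208 207 207 206 203 205 198
```

>>> {"method": "carry_out", "body": {
  "series": [
    [-0.3,0.2,0,-1.0,0],
    [-0.3,0.2,0,-1.0,0],
    [-0.3,0,0,0,0],
    [-0.3,0,0,0,0]
  ]
}}

```text
clock: 7.65
position: [0.529, 0.0034, 0.0144]
eef_rot: [[0.462, 0.018, -0.887], [0.887, -0.012, 0.462], [-0.002, -1.0, -0.021]]
force: [-0.0, -0.2, 0.2]
gripper_width: 0.0553
```

```bash
python3 st.py; python3 - <<'E'
from h import *
snap('side','s6.png'); snap('wrist','w6.png')
a=cv2.imread('pics/w6.png');b=cv2.imread('pics/s6.png')
A=cv2.resize(a[180:340,160:400],(390,260));B=cv2.resize(b[165:255,215:350],(390,260))
cv2.imwrite('pics/c6.png',np.hstack([A,B]))
E
```

```text
t 7.65 pos [0.529  0.0034 0.0144] yaw 62.49 q6 -74.4 F [-0.03 -0.22  0.15] M [0.018 0.022 0.011] J6 0.000 w 0.0553
```

View pics/c6.png

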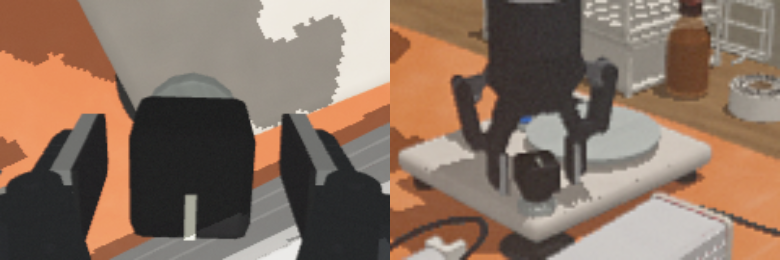

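The fingers now flank the knob: knob centre at crop column 192, jaw midpoint 193, tips near the grip's bottom. Closing gently.

>>> {"method": "carry_out", "body": {
  "series": [
    [0.1,0,0,0,0],
    [0.1,0,0,0,0],
    [0.25,0,0,0,0],
    [0.25,0,0,0,0],
    [0.35,0,0,0,0]
  ],
  "newtons": 25
}}

```text
clock: 8.38
position: [0.5292, 0.0026, 0.0154]
eef_rot: [[0.462, 0.019, -0.887], [0.887, -0.013, 0.462], [-0.003, -1.0, -0.023]]
force: [0.7, -1.1, 0.4]
gripper_width: 0.0338
```

>>> {"method": "carry_out", "body": {
  "series": [
    [0.6,0,0,0,0],
    [0.6,0,0,0,0]
  ],
  "newtons": 30
}}

```text
clock: 8.62
position: [0.5292, 0.0026, 0.0154]
eef_rot: [[0.462, 0.019, -0.887], [0.887, -0.013, 0.462], [-0.003, -1.0, -0.023]]
force: [-0.2, -1.7, 0.9]
gripper_width: 0.0334
```

```bash
python3 st.py
```

```text
t 8.625 pos [0.5292 0.0026 0.0154] yaw 62.49 q6 -74.4 F [-0.15 -1.75  0.92] M [-0.214  0.166 -0.015] J6 -0.012 w 0.0334
```

Gripped at 33.4 mm with little side force. Turning slowly clockwise.

>>> {"method": "carry_out", "body": {
  "series": [
    [0.6,0,0,0,-3],
    [0.6,0,0,0,-3],
    [0.6,0,0,0,-3]
  ]
}}

```text
clock: 9.0
position: [0.5291, 0.0024, 0.0154]
eef_rot: [[0.598, 0.016, -0.801], [0.801, -0.016, 0.598], [-0.003, -1.0, -0.023]]
force: [-1.2, -1.1, -0.1]
gripper_width: 0.0337
```

```bash
python3 st.py
```

```text
t 9.0 pos [0.5291 0.0024 0.0154] yaw 53.26 q6 -64.9 F [-1.18 -1.13 -0.09] M [-0.211  0.183  0.075] J6 -0.541 w 0.0337
```

>>> {"method": "carry_out", "body": {
  "series": [
    [0.6,0,0,0,-3],
    [0.6,0,0,0,-3],
    [0.6,0,0,0,-3]
  ]
}}

```text
clock: 9.38
position: [0.529, 0.0024, 0.0154]
eef_rot: [[0.72, 0.013, -0.694], [0.694, -0.019, 0.719], [-0.004, -1.0, -0.023]]
force: [-0.1, -1.5, 0.4]
gripper_width: 0.0334
```

```bash
python3 st.py
```

```text
t 9.375 pos [0.529  0.0024 0.0154] yaw 43.98 q6 -55.4 F [-0.11 -1.46  0.38] M [-0.205  0.16   0.111] J6 -0.537 w 0.0334
```

Baseline for free turning: J6 ≈ −0.54 and Mz ≈ 0.05–0.1. I'll go on in 9–10° bites at the same speed, watching both.

>>> {"method": "carry_out", "body": {
  "series": [
    [0.6,0,0,0,-3],
    [0.6,0,0,0,-3],
    [0.6,0,0,0,-3]
  ]
}}

```text
clock: 9.75
position: [0.5289, 0.0023, 0.0154]
eef_rot: [[0.822, 0.01, -0.569], [0.569, -0.021, 0.822], [-0.004, -1.0, -0.023]]
force: [-1.4, -2.2, 0.2]
gripper_width: 0.0336
```

```bash
python3 st.py
```

```text
t 9.75 pos [0.5289 0.0023 0.0154] yaw 34.70 q6 -45.9 F [-1.44 -2.17  0.2 ] M [-0.142  0.156  0.027] J6 -0.535 w 0.0336
```

>>> {"method": "carry_out", "body": {
  "series": [
    [0.6,0,0,0,-3],
    [0.6,0,0,0,-3],
    [0.6,0,0,0,-3]
  ]
}}

```text
clock: 10.12
position: [0.5287, 0.0023, 0.0154]
eef_rot: [[0.903, 0.006, -0.429], [0.429, -0.022, 0.903], [-0.004, -1.0, -0.023]]
force: [-1.6, -0.8, 0.5]
gripper_width: 0.0336
```

```bash
python3 st.py
```

```text
t 10.125 pos [0.5287 0.0023 0.0154] yaw 25.42 q6 -36.4 F [-1.55 -0.81  0.54] M [-0.19   0.113  0.07 ] J6 -0.532 w 0.0336
```

>>> {"method": "carry_out", "body": {
  "series": [
    [0.6,0,0,0,-3],
    [0.6,0,0,0,-3],
    [0.6,0,0,0,-3]
  ]
}}

```text
clock: 10.5
position: [0.5286, 0.0022, 0.0154]
eef_rot: [[0.961, 0.002, -0.278], [0.278, -0.023, 0.96], [-0.005, -1.0, -0.023]]
force: [-1.4, -1.1, 1.1]
gripper_width: 0.0334
```

```bash
python3 st.py
```

```text
t 10.5 pos [0.5286 0.0022 0.0154] yaw 16.14 q6 -27.0 F [-1.36 -1.11  1.13] M [-0.188  0.062  0.041] J6 -0.529 w 0.0334
```

>>> {"method": "carry_out", "body": {
  "series": [
    [0.6,0,0,0,-3],
    [0.6,0,0,0,-3],
    [0.6,0,0,0,-3]
  ]
}}

```text
clock: 10.88
position: [0.5284, 0.0023, 0.0154]
eef_rot: [[0.993, -0.002, -0.12], [0.12, -0.023, 0.993], [-0.005, -1.0, -0.023]]
force: [-1.2, -1.7, 0.6]
gripper_width: 0.0336
```

```bash
python3 st.py
```

```text
t 10.875 pos [0.5284 0.0023 0.0154] yaw 6.87 q6 -17.7 F [-1.18 -1.68  0.63] M [-0.199  0.067  0.047] J6 -0.526 w 0.0336
```

>>> {"method": "carry_out", "body": {
  "series": [
    [0.6,0,0,0,-3],
    [0.6,0,0,0,-3],
    [0.6,0,0,0,-3]
  ]
}}

```text
clock: 11.25
position: [0.5283, 0.0023, 0.0154]
eef_rot: [[0.999, -0.006, 0.042], [-0.042, -0.023, 0.999], [-0.006, -1.0, -0.023]]
force: [-0.8, -1.4, 1.4]
gripper_width: 0.0334
```

```bash
python3 st.py
```

```text
t 11.25 pos [0.5283 0.0023 0.0154] yaw -2.41 q6 -8.4 F [-0.84 -1.41  1.43] M [-0.182  0.121  0.021] J6 -0.523 w 0.0334
```

>>> {"method": "carry_out", "body": {
  "series": [
    [0.6,0,0,0,-3],
    [0.6,0,0,0,-3],
    [0.6,0,0,0,-3]
  ]
}}

```text
clock: 11.62
position: [0.5281, 0.0024, 0.0154]
eef_rot: [[0.979, -0.01, 0.202], [-0.203, -0.021, 0.979], [-0.006, -1.0, -0.023]]
force: [0.4, -1.7, 0.9]
gripper_width: 0.0337
```

```bash
python3 st.py
```

```text
t 11.625 pos [0.5281 0.0024 0.0154] yaw -11.69 q6 0.8 F [ 0.37 -1.69  0.9 ] M [-0.21   0.103  0.038] J6 -0.520 w 0.0337
```

>>> {"method": "carry_out", "body": {
  "series": [
    [0.6,0,0,0,-3],
    [0.6,0,0,0,-3],
    [0.6,0,0,0,-3]
  ]
}}

```text
clock: 12.0
position: [0.528, 0.0024, 0.0154]
eef_rot: [[0.934, -0.014, 0.358], [-0.358, -0.019, 0.934], [-0.006, -1.0, -0.023]]
force: [-2.2, -1.0, 1.8]
gripper_width: 0.0332
```

```bash
python3 st.py
```

```text
t 12.0 pos [0.528  0.0024 0.0154] yaw -20.97 q6 10.0 F [-2.22 -0.96  1.78] M [-0.233  0.061  0.096] J6 -0.517 w 0.0332
```

>>> {"method": "carry_out", "body": {
  "series": [
    [0.6,0,0,0,-3],
    [0.6,0,0,0,-3],
    [0.6,0,0,0,-3]
  ]
}}

```text
clock: 12.38
position: [0.5279, 0.0025, 0.0154]
eef_rot: [[0.864, -0.017, 0.503], [-0.504, -0.017, 0.864], [-0.006, -1.0, -0.023]]
force: [-0.6, -0.6, 1.3]
gripper_width: 0.0336
```

```bash
python3 st.py
```

```text
t 12.375 pos [0.5279 0.0025 0.0154] yaw -30.24 q6 19.2 F [-0.59 -0.64  1.32] M [-0.232  0.039  0.049] J6 -0.515 w 0.0336
```

>>> {"method": "carry_out", "body": {
  "series": [
    [0.6,0,0,0,-3],
    [0.6,0,0,0,-3],
    [0.6,0,0,0,-3]
  ]
}}

```text
clock: 12.75
position: [0.5278, 0.0027, 0.0154]
eef_rot: [[0.771, -0.02, 0.636], [-0.636, -0.014, 0.771], [-0.006, -1.0, -0.023]]
force: [-1.0, -0.9, 0.3]
gripper_width: 0.0335
```

```bash
python3 st.py
```

```text
t 12.75 pos [0.5278 0.0027 0.0154] yaw -39.52 q6 28.3 F [-0.96 -0.92  0.28] M [-0.208  0.02   0.042] J6 -0.512 w 0.0335
```

>>> {"method": "carry_out", "body": {
  "series": [
    [0.6,0,0,0,-3],
    [0.6,0,0,0,-3],
    [0.6,0,0,0,-3]
  ]
}}

```text
clock: 13.12
position: [0.5277, 0.0028, 0.0154]
eef_rot: [[0.659, -0.022, 0.752], [-0.752, -0.011, 0.659], [-0.006, -1.0, -0.024]]
force: [-0.3, -1.3, 0.1]
gripper_width: 0.0336
```

```bash
python3 st.py
```

```text
t 13.125 pos [0.5277 0.0028 0.0154] yaw -48.78 q6 37.3 F [-0.32 -1.34  0.09] M [-0.196  0.055  0.068] J6 -0.510 w 0.0336
```

>>> {"method": "carry_out", "body": {
  "series": [
    [0.6,0,0,0,-3],
    [0.6,0,0,0,-3],
    [0.6,0,0,0,-3]
  ]
}}

```text
clock: 13.5
position: [0.5277, 0.0029, 0.0154]
eef_rot: [[0.529, -0.023, 0.848], [-0.848, -0.007, 0.529], [-0.006, -1.0, -0.024]]
force: [-1.5, -1.5, 0.3]
gripper_width: 0.0334
```

```bash
python3 st.py
```

```text
t 13.5 pos [0.5277 0.0029 0.0154] yaw -58.05 q6 46.4 F [-1.53 -1.49  0.26] M [-0.253  0.026  0.115] J6 -0.508 w 0.0334
```

>>> {"method": "carry_out", "body": {
  "series": [
    [0.6,0,0,0,-3],
    [0.6,0,0,0,-3],
    [0.6,0,0,0,-3]
  ]
}}

```text
clock: 13.88
position: [0.5277, 0.0031, 0.0154]
eef_rot: [[0.386, -0.024, 0.922], [-0.923, -0.004, 0.386], [-0.006, -1.0, -0.024]]
force: [-1.1, -0.7, -0.1]
gripper_width: 0.0338
```

```bash
python3 st.py
```

```text
t 13.875 pos [0.5277 0.0031 0.0154] yaw -67.32 q6 55.4 F [-1.06 -0.74 -0.11] M [-0.206  0.093  0.099] J6 -0.507 w 0.0338
```

Mz may be starting to rise. Reading after each 3° row now.

>>> {"method": "carry_out", "body": {
  "series": [
    [0.6,0,0,0,-3]
  ]
}}

```text
clock: 14.0
position: [0.5277, 0.0031, 0.0154]
eef_rot: [[0.335, -0.024, 0.942], [-0.942, -0.002, 0.335], [-0.006, -1.0, -0.024]]
force: [-0.2, -0.1, 1.0]
gripper_width: 0.0337
```

```bash
python3 st.py
```

```text
t 14.0 pos [0.5277 0.0031 0.0154] yaw -70.41 q6 58.4 F [-0.22 -0.12  1.03] M [-0.261  0.05   0.012] J6 -0.505 w 0.0337
```

>>> {"method": "carry_out", "body": {
  "series": [
    [0.6,0,0,0,-3]
  ]
}}

```text
clock: 14.12
position: [0.5277, 0.0031, 0.0154]
eef_rot: [[0.284, -0.025, 0.958], [-0.959, -0.001, 0.284], [-0.006, -1.0, -0.024]]
force: [-0.6, -0.2, 0.8]
gripper_width: 0.0334
```

```bash
python3 st.py
```

```text
t 14.125 pos [0.5277 0.0031 0.0154] yaw -73.49 q6 61.4 F [-0.58 -0.25  0.77] M [-0.234  0.047  0.027] J6 -0.502 w 0.0334
```

>>> {"method": "carry_out", "body": {
  "series": [
    [0.6,0,0,0,-3]
  ]
}}

```text
clock: 14.25
position: [0.5277, 0.0032, 0.0154]
eef_rot: [[0.232, -0.025, 0.972], [-0.973, 0.0, 0.232], [-0.006, -1.0, -0.024]]
force: [-0.9, -0.5, 0.8]
gripper_width: 0.0332
```

```bash
python3 st.py
```

```text
t 14.25 pos [0.5277 0.0032 0.0154] yaw -76.58 q6 64.4 F [-0.89 -0.46  0.78] M [-0.253  0.076  0.028] J6 -0.497 w 0.0332
```

>>> {"method": "carry_out", "body": {
  "series": [
    [0.6,0,0,0,-3]
  ]
}}

```text
clock: 14.38
position: [0.5277, 0.0032, 0.0154]
eef_rot: [[0.179, -0.025, 0.983], [-0.984, 0.001, 0.179], [-0.006, -1.0, -0.024]]
force: [-0.3, -0.6, 0.7]
gripper_width: 0.0335
```

```bash
python3 st.py
```

```text
t 14.375 pos [0.5277 0.0032 0.0154] yaw -79.67 q6 67.4 F [-0.3  -0.55  0.7 ] M [-0.213  0.081  0.086] J6 -0.490 w 0.0335
```

>>> {"method": "carry_out", "body": {
  "series": [
    [0.6,0,0,0,-3]
  ]
}}

```text
clock: 14.5
position: [0.5278, 0.0033, 0.0154]
eef_rot: [[0.126, -0.024, 0.992], [-0.992, 0.003, 0.126], [-0.006, -1.0, -0.024]]
force: [-0.7, -1.9, 1.0]
gripper_width: 0.0338
```

```bash
python3 st.py
```

```text
t 14.5 pos [0.5278 0.0033 0.0154] yaw -82.76 q6 70.4 F [-0.69 -1.88  0.99] M [-0.236  0.077  0.065] J6 -0.482 w 0.0338
```

>>> {"method": "carry_out", "body": {
  "series": [
    [0.6,0,0,0,-3]
  ]
}}

```text
clock: 14.62
position: [0.5278, 0.0033, 0.0154]
eef_rot: [[0.073, -0.024, 0.997], [-0.997, 0.004, 0.073], [-0.006, -1.0, -0.024]]
force: [-0.1, -1.4, 1.8]
gripper_width: 0.0337
```

```bash
python3 st.py
```

```text
t 14.625 pos [0.5278 0.0033 0.0154] yaw -85.84 q6 73.4 F [-0.14 -1.43  1.8 ] M [-0.252  0.128  0.071] J6 -0.473 w 0.0337
```

The foot has been picking up load since about yaw −71°: J6 left its trend and now rises about 0.15 N·m/rad. I'll keep going in small bites.

>>> {"method": "carry_out", "body": {
  "series": [
    [0.6,0,0,0,-3],
    [0.6,0,0,0,-3]
  ]
}}

```text
clock: 14.88
position: [0.5278, 0.0034, 0.0154]
eef_rot: [[-0.035, -0.024, 0.999], [-0.999, 0.006, -0.035], [-0.006, -1.0, -0.024]]
force: [-0.9, -0.9, -0.4]
gripper_width: 0.0333
```

```bash
python3 st.py
```

```text
t 14.875 pos [0.5278 0.0034 0.0154] yaw -92.01 q6 79.4 F [-0.91 -0.9  -0.4 ] M [-0.224  0.05   0.113] J6 -0.453 w 0.0333
```

>>> {"method": "carry_out", "body": {
  "series": [
    [0.6,0,0,0,-3],
    [0.6,0,0,0,-3]
  ]
}}

```text
clock: 15.12
position: [0.5279, 0.0035, 0.0155]
eef_rot: [[-0.142, -0.023, 0.99], [-0.99, 0.009, -0.142], [-0.005, -1.0, -0.024]]
force: [-0.2, -0.6, 0.8]
gripper_width: 0.0337
```

```bash
python3 st.py
```

```text
t 15.125 pos [0.5279 0.0035 0.0155] yaw -98.16 q6 85.4 F [-0.25 -0.6   0.83] M [-0.252  0.117  0.148] J6 -0.430 w 0.0337
```

>>> {"method": "carry_out", "body": {
  "series": [
    [0.6,0,0,0,-3],
    [0.6,0,0,0,-3]
  ]
}}

```text
clock: 15.38
position: [0.5279, 0.0035, 0.0155]
eef_rot: [[-0.247, -0.022, 0.969], [-0.969, 0.011, -0.247], [-0.005, -1.0, -0.024]]
force: [0.6, -0.5, 0.3]
gripper_width: 0.0333
```

```bash
python3 st.py
```

```text
t 15.375 pos [0.5279 0.0035 0.0155] yaw -104.31 q6 91.4 F [ 0.65 -0.49  0.3 ] M [-0.217  0.049  0.179] J6 -0.405 w 0.0333
```

Torque slope from both sensors is about 0.25–0.3 N·m/rad. The turn is about 0.56 rad past contact, which puts the estimated load at about 7–10 N, mid-window. Stopping and releasing.

>>> {"method": "carry_out", "body": {
  "series": [
    [0.6,0,0,0,0],
    [-0.3,0,0,0,0],
    [-0.3,0,0,0,0],
    [-0.3,0,0,0,0]
  ]
}}

```text
clock: 15.88
position: [0.5281, 0.0041, 0.0154]
eef_rot: [[-0.245, -0.021, 0.969], [-0.969, 0.012, -0.245], [-0.006, -1.0, -0.023]]
force: [0.6, -1.1, 0.9]
gripper_width: 0.0552
```

>>> {"method": "carry_out", "body": {
  "series": [
    [-0.3,0,0,1.5,0],
    [-0.3,0,0,3,0],
    [-0.3,0,0,4,0],
    [-0.3,0,0,4,0],
    [-0.3,0,0,0,0]
  ]
}}

```text
clock: 16.5
position: [0.5283, 0.0043, 0.1483]
eef_rot: [[-0.244, -0.019, 0.969], [-0.97, 0.011, -0.244], [-0.007, -1.0, -0.021]]
force: [0.5, -0.5, -0.5]
gripper_width: 0.0558
```

```bash
python3 st.py; python3 - <<'E'
from h import *
import pickle
C=pickle.load(open('w1.pkl','rb'))
print('pen end',ray('wrist',(348,284),0,C),ray('wrist',(278,328),0,C),'tube',ray('wrist',(525,190),.02,C))
C=cal('wrist'); snap('wrist','w7.png')
t=cv2.imread('pics/w7.png'); t0=cv2.imread('pics/s0.png'); snap('side','s7.png'); t1=cv2.imread('pics/s7.png')
# scale edge shift in side view: phase correlate a front-edge patch
for (y0,y1,x0,x1) in((225,250,222,256),(205,225,300,330)):
    a=cv2.cvtColor(t0[y0:y1,x0:x1],6).astype(np.float32);b=cv2.cvtColor(t1[y0:y1,x0:x1],6).astype(np.float32); print(cv2.phaseCorrelate(a,b))
print(proj('wrist',[.528,.003,.085],C))
E
```

```text
t 16.5 pos [0.5283 0.0043 0.1483] yaw -104.15 q6 91.3 F [ 0.54 -0.47 -0.51] M [-0.    -0.024 -0.03 ] J6 0.005 w 0.0558
pen end [ 0.32427002 -0.18131476  0.        ] [ 0.2148333  -0.10863789  0.        ] tube [ 0.53722781 -0.33324682  0.02      ]
((-0.26497812452954506, 0.1085627542174592), 0.553984035650889)
((-0.10720887240771404, 0.03380440588072631), 0.9852018384138743)
[281.55129168 208.54329443]
```

>>> {"method": "carry_out", "body": {
  "series": [
    [-0.3,-2.8,-5.4,0,0],
    [-0.3,-2.8,-5.4,-1,0],
    [-0.3,-2.8,-5.4,-1,0],
    [-0.3,-2.8,-5.4,-1,0],
    [-0.3,-2.8,-5.4,0,0]
  ]
}}

```text
clock: 17.23
position: [0.3791, -0.2643, 0.108]
eef_rot: [[-0.235, -0.032, 0.972], [-0.972, 0.019, -0.234], [-0.011, -0.999, -0.036]]
force: [0.3, -0.1, -0.4]
gripper_width: 0.0553
```

>>> {"method": "carry_out", "body": {
  "series": [
    [-0.3,0,0,0,0],
    [-0.3,0,0,0,0]
  ]
}}

```text
clock: 17.48
position: [0.3757, -0.2659, 0.1056]
eef_rot: [[-0.242, -0.035, 0.97], [-0.97, 0.023, -0.242], [-0.014, -0.999, -0.04]]
force: [0.2, -0.6, -0.2]
gripper_width: 0.0557
```

```bash
python3 st.py; python3 - <<'E'
from h import *
import pickle
C=cal('wrist'); snap('wrist','w8.png'); pickle.dump(C,open('w8.pkl','wb'))
print(proj('wrist',[.387,-.272,.064],C),proj('wrist',[.387,-.272,.0],C))
E
```

```text
t 17.475 pos [ 0.3757 -0.2659  0.1056] yaw -104.02 q6 54.7 F [ 0.19 -0.64 -0.24] M [ 0.007 -0.036  0.02 ] J6 -0.035 w 0.0557
[284.32959623 200.54552505] [284.07990466 182.46037269]
```

View pics/w8.png

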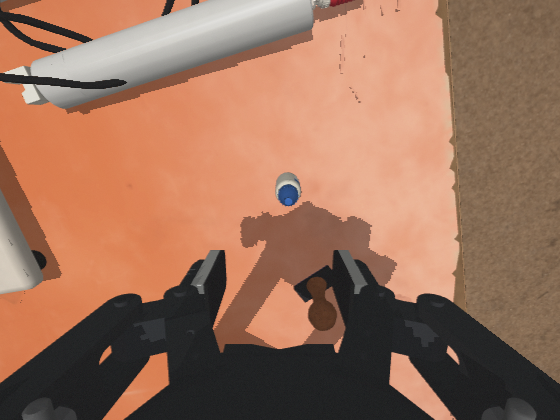

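The vial is at (288,190), with its cap tip at (288,201), and a brown stamp stands near (318,290). I'll work out both positions.

```bash
python3 - <<'E'
from h import *
import pickle
C=pickle.load(open('w8.pkl','rb'))
print('cam',-C[2].T@C[3])
t=cv2.imread('pics/w8.png')[160:215,265:315].astype(int)
b=np.argwhere(t[...,0]>t[...,2]+30)[:,::-1]+(265,160); print('blue',b.min(0),b.max(0),b.mean(0))
w=np.argwhere((abs(t[...,0]-t[...,2])<50)&(t.max(2)>80))[:,::-1]+(265,160); print('white',w.min(0),w.max(0))
print('tip',ray('wrist',(288.5,201.5),.064,C),'capctr',ray('wrist',b.mean(0),.05,C),'bodybot', ray('wrist',(287.5,173),.0,C))
print('stamp base',[ray('wrist',q,0.005,C) for q in((315,283),(296,290),(327,267))],'handle top',[ray('wrist',(322,316),z,C) for z in(.05,.07)])
s=ray('side',(105,237),.06); print('side stamp top',s, ray('side',(107,256),.0))
E
```

```text
cam [ 0.44942825 -0.28627437  0.28367049]
blue [278 179] [298 205] [287.93655589 194.55589124]
white [275 172] [300 206]
tip [ 0.38546746 -0.27498961  0.064     ] capctr [ 0.38732397 -0.27520325  0.05      ] bodybot [ 0.39539951 -0.27749123  0.        ]
stamp base [array([ 0.2712343 , -0.27858599,  0.005     ]), array([ 0.26743987, -0.25645659,  0.005     ]), array([ 0.28746712, -0.29504904,  0.005     ])] handle top [array([ 0.26313933, -0.27894985,  0.05      ]), array([ 0.27908391, -0.27957676,  0.07      ])]
side stamp top [ 0.29001712 -0.28740498  0.06      ] [ 0.27131862 -0.28459572  0.        ]
```

>>> {"method": "carry_out", "body": {
  "series": [
    [-0.3,0.5,-0.4,0,0],
    [-0.3,0.4,-0.4,0,0],
    [-0.3,0,0,-1.5,0],
    [-0.3,0,0,-1.5,0],
    [-0.3,0,0,0,0]
  ]
}}

```text
clock: 18.15
position: [0.3872, -0.2702, 0.0726]
eef_rot: [[-0.234, -0.036, 0.971], [-0.972, 0.024, -0.234], [-0.015, -0.999, -0.041]]
force: [0.3, 0.6, 0.1]
gripper_width: 0.0556
```

```bash
python3 st.py
```

```text
t 18.15 pos [ 0.3872 -0.2702  0.0726] yaw -103.56 q6 55.0 F [0.25 0.56 0.07] M [-0.014 -0.     0.012] J6 0.003 w 0.0556
```

>>> {"method": "carry_out", "body": {
  "series": [
    [-0.3,-0.2,-0.4,-1.2,0],
    [-0.3,0,0,-1.2,0],
    [-0.3,0,0,-1.0,0],
    [-0.3,0,0,0,0]
  ]
}}

```text
clock: 18.65
position: [0.3845, -0.2743, 0.0358]
eef_rot: [[-0.235, -0.037, 0.971], [-0.972, 0.025, -0.234], [-0.016, -0.999, -0.042]]
force: [-1.2, 0.7, 1.1]
gripper_width: 0.0556
```

```bash
python3 st.py
```

```text
t 18.65 pos [ 0.3845 -0.2743  0.0358] yaw -103.59 q6 54.6 F [-1.18  0.68  1.08] M [-0.018  0.014  0.022] J6 0.001 w 0.0556
```

>>> {"method": "carry_out", "body": {
  "series": [
    [-0.3,0,0,-1.2,0],
    [-0.3,0,0,-1.2,0],
    [-0.3,0,0,-1.2,0],
    [-0.3,0,0,0,0]
  ]
}}

```text
clock: 19.15
position: [0.3846, -0.2744, -0.0026]
eef_rot: [[-0.235, -0.037, 0.971], [-0.972, 0.025, -0.234], [-0.015, -0.999, -0.041]]
force: [-0.8, 0.6, 0.2]
gripper_width: 0.0557
```

```bash
python3 st.py; python3 - <<'E'
from h import *
snap('side','s9.png'); snap('wrist','w9.png')
a=cv2.imread('pics/w9.png');b=cv2.imread('pics/s9.png')
A=cv2.resize(a[150:310,160:400],(390,260));B=cv2.resize(b[200:290,75:210],(390,260))
cv2.imwrite('pics/c9.png',np.hstack([A,B]))
E
```

```text
t 19.15 pos [ 0.3846 -0.2744 -0.0026] yaw -103.59 q6 54.7 F [-0.85  0.61  0.18] M [-0.079 -0.034 -0.011] J6 0.002 w 0.0557
```

View pics/c9.png

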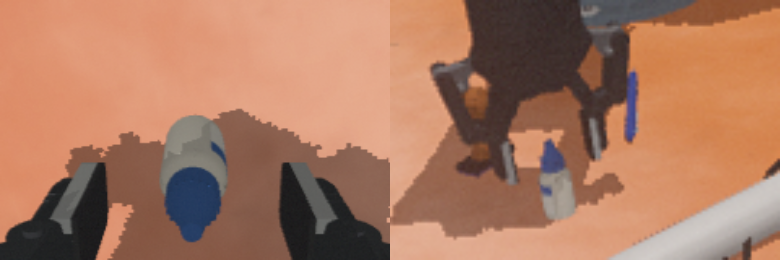

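The vial sits centred between the fingers: col 193 against jaw midpoint 194, and the side view agrees. I'll lower to the body and grip lightly.

>>> {"method": "carry_out", "body": {
  "series": [
    [-0.3,0,0,-1.2,0],
    [-0.3,0,0,-1.1,0],
    [-0.3,0,0,0,0]
  ]
}}

```text
clock: 19.62
position: [0.3857, -0.2756, -0.0256]
eef_rot: [[-0.235, -0.035, 0.971], [-0.972, 0.022, -0.234], [-0.013, -0.999, -0.039]]
force: [-0.5, 0.4, 0.4]
gripper_width: 0.0555
```

>>> {"method": "carry_out", "body": {
  "series": [
    [0.2,0,0,0,0],
    [0.2,0,0,0,0],
    [0.4,0,0,0,0],
    [0.4,0,0,0,0],
    [0.7,0,0,0,0]
  ],
  "newtons": 20
}}

```text
clock: 20.25
position: [0.3862, -0.2761, -0.025]
eef_rot: [[-0.235, -0.034, 0.971], [-0.972, 0.021, -0.234], [-0.013, -0.999, -0.038]]
force: [-0.2, 0.5, 0.4]
gripper_width: 0.0216
```

>>> {"method": "carry_out", "body": {
  "series": [
    [0.7,0,0,0,0],
    [0.7,0,0,0,0]
  ]
}}

```text
clock: 20.5
position: [0.3862, -0.2761, -0.0249]
eef_rot: [[-0.235, -0.034, 0.971], [-0.972, 0.021, -0.234], [-0.013, -0.999, -0.038]]
force: [-0.3, -0.5, 0.1]
gripper_width: 0.0217
```

```bash
python3 st.py
```

```text
t 20.5 pos [ 0.3862 -0.2761 -0.0249] yaw -103.58 q6 54.7 F [-0.28 -0.5   0.12] M [0.049 0.01  0.037] J6 0.000 w 0.0217
```

Gripped at 21.7 mm. Lifting and carrying slowly.

>>> {"method": "carry_out", "body": {
  "series": [
    [0.7,0,0,1,0],
    [0.7,0,0,2,0],
    [0.7,0,0,3,0],
    [0.7,0,0,3,0],
    [0.7,0,0,2,0]
  ]
}}

```text
clock: 21.12
position: [0.385, -0.2748, 0.0891]
eef_rot: [[-0.235, -0.036, 0.971], [-0.972, 0.023, -0.234], [-0.014, -0.999, -0.04]]
force: [0.3, -0.8, -0.9]
gripper_width: 0.0222
```

```bash
python3 st.py; python3 - <<'E'
from h import *
snap('side','s10.png'); b=cv2.imread('pics/s10.png')
g=b[170:300,90:190].astype(int); w=np.argwhere((g[...,0]>g[...,2]+30)&(g[...,0]>90))[:,::-1]+(90,170); print(len(w),w.mean(0) if len(w) else 0, w.min(0),w.max(0))
print(proj('side',[.386,-.275,.15]))
E
```

```text
t 21.125 pos [ 0.385  -0.2748  0.0891] yaw -103.58 q6 54.5 F [ 0.28 -0.83 -0.94] M [-0.04   0.    -0.024] J6 0.006 w 0.0222
131 [137.57251908 220.36641221] [118 200] [159 247]
[123.99398681 211.96433651]
```

>>> {"method": "carry_out", "body": {
  "series": [
    [0.7,0.4,1.5,0.3,0],
    [0.7,0.7,3,0.3,0],
    [0.7,0.7,3,0,0],
    [0.7,0.7,3,0,0],
    [0.7,0.7,3,0,0]
  ]
}}

```text
clock: 21.8
position: [0.4172, -0.1341, 0.0959]
eef_rot: [[-0.238, -0.035, 0.971], [-0.971, 0.023, -0.238], [-0.014, -0.999, -0.04]]
force: [-0.2, -0.1, -0.0]
gripper_width: 0.0217
```

```bash
python3 st.py
```

```text
t 21.8 pos [ 0.4172 -0.1341  0.0959] yaw -103.80 q6 70.4 F [-0.21 -0.15 -0.01] M [-0.012  0.018  0.017] J6 -0.721 w 0.0217
```

>>> {"method": "carry_out", "body": {
  "series": [
    [0.7,0.6,2.9,0,0],
    [0.7,0.6,2.9,0,0],
    [0.7,0.6,2.9,0,0],
    [0.7,0.6,2.9,0,0],
    [0.7,0.6,2.9,0,0]
  ]
}}

```text
clock: 22.42
position: [0.443, 0.0221, 0.0917]
eef_rot: [[-0.237, -0.043, 0.971], [-0.971, 0.028, -0.236], [-0.017, -0.999, -0.049]]
force: [0.6, 0.9, -0.2]
gripper_width: 0.0221
```

>>> {"method": "carry_out", "body": {
  "series": [
    [0.7,0.6,2.9,0,0],
    [0.7,0.6,2.9,0,0],
    [0.7,0.6,2.9,0,0],
    [0.7,0,1,0,0],
    [0.7,0,0,0,0]
  ]
}}

```text
clock: 23.05
position: [0.4551, 0.1277, 0.0876]
eef_rot: [[-0.232, -0.052, 0.971], [-0.973, 0.029, -0.231], [-0.016, -0.998, -0.058]]
force: [0.8, -0.4, -0.1]
gripper_width: 0.0221
```

```bash
python3 st.py
```

```text
t 23.05 pos [0.4551 0.1277 0.0876] yaw -103.40 q6 102.6 F [ 0.75 -0.37 -0.06] M [-0.04  -0.034  0.015] J6 0.122 w 0.0221
```

>>> {"method": "carry_out", "body": {
  "series": [
    [0.7,0.8,0.1,0,0],
    [0.7,0.7,0.1,-1,0],
    [0.7,0.4,0.1,-1,0],
    [0.7,0,0,-1,0],
    [0.7,0,0,0,0]
  ]
}}

```text
clock: 23.68
position: [0.4747, 0.1283, 0.0544]
eef_rot: [[-0.235, -0.054, 0.97], [-0.972, 0.028, -0.234], [-0.015, -0.998, -0.059]]
force: [0.8, -0.5, 0.4]
gripper_width: 0.0222
```

```bash
python3 st.py; python3 - <<'E'
from h import *
C=cal('wrist'); snap('wrist','w11.png'); snap('top','t11.png')
a=cv2.imread('pics/w11.png')
cv2.imwrite('pics/c11.png',a)
p=np.array(read_state()['position']); print(proj('wrist',[.476,.132,.052],C), proj('wrist',[*(p[:2]+.001),p[2]+.025],C))
E
```

```text
t 23.675 pos [0.4747 0.1283 0.0544] yaw -103.61 q6 102.8 F [ 0.79 -0.54  0.44] M [ 0.004 -0.029  0.022] J6 -0.003 w 0.0222
[273.84156742 234.16317817] [276.5203491 252.6409514]
```

View pics/c11.png

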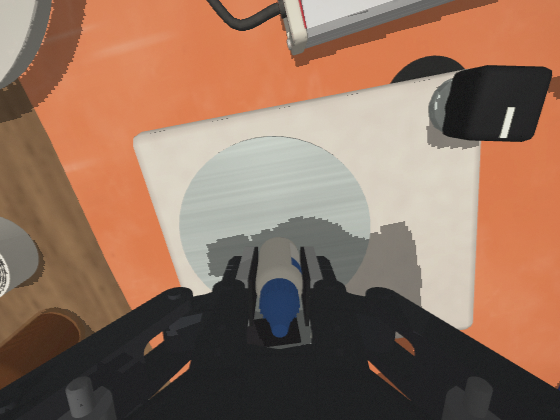

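The vial hangs above the pan, which is centred near (274,234) as predicted; the vial base projects to about (276,252) at its present height. I've now used all 12 views. Lowering the last 27 mm on force feedback.

>>> {"method": "carry_out", "body": {
  "series": [
    [0.7,0,0.2,-0.8,0],
    [0.7,0,0.1,-0.8,0],
    [0.7,0,0,-0.6,0],
    [0.7,0,0,0,0],
    [0.7,0,0,0,0]
  ]
}}

```text
clock: 24.4
position: [0.4756, 0.1318, 0.0324]
eef_rot: [[-0.235, -0.051, 0.971], [-0.972, 0.028, -0.233], [-0.015, -0.998, -0.057]]
force: [-1.2, 0.0, 0.1]
gripper_width: 0.0221
```

```bash
python3 st.py; python3 - <<'E'
from h import *
C=cal('wrist')
import pickle
t=cv2.imread('pics/w11.png')
# far/left/right pan rim check on w11 is done by circle rays from stored t11 top view
T=cv2.imread('pics/t11.png'); hsv=cv2.cvtColor(T,cv2.COLOR_BGR2HSV)
T0=cv2.imread('pics/t0.png'); 
p=T0[190:250,230:290]; h=cv2.cvtColor(p,cv2.COLOR_BGR2HSV)
print(h[25,28],h[55,10],h[5,50])
m=((h[...,0]>60)&(h[...,0]<110)&(p.min(2)>120)).astype(np.uint8)
n,l,st,c=cv2.connectedComponentsWithStats(cv2.morphologyEx(m,cv2.MORPH_OPEN,np.ones((3,3))))
k=1+st[1:,4].argmax(); print(st[k],c[k]+(230,190),ray('top',c[k]+(230,190),.052))
E
```

```text
t 24.4 pos [0.4756 0.1318 0.0324] yaw -103.57 q6 103.0 F [-1.21  0.01  0.06] M [-0.021  0.029  0.026] J6 0.000 w 0.0221
[ 49  11 194] [30  5 51] [ 16  32 220]Traceback (most recent call last):
  File "<stdin>", line 12, in <module>
ValueError: attempt to get argmax of an empty sequence
```

>>> {"method": "carry_out", "body": {
  "series": [
    [0.7,0,0,-0.2,0],
    [0.7,0,0,-0.2,0],
    [0.7,0,0,0,0]
  ]
}}

```text
clock: 24.78
position: [0.476, 0.1318, 0.0286]
eef_rot: [[-0.235, -0.051, 0.971], [-0.972, 0.028, -0.233], [-0.015, -0.998, -0.056]]
force: [0.0, 0.1, 0.1]
gripper_width: 0.0223
```

```bash
python3 st.py
```

```text
t 24.775 pos [0.476  0.1318 0.0286] yaw -103.57 q6 103.0 F [0.01 0.08 0.09] M [ 0.     0.025 -0.017] J6 -0.001 w 0.0223
```

>>> {"method": "carry_out", "body": {
  "series": [
    [0.7,0,0,-0.1,0],
    [0.7,0,0,0,0]
  ]
}}

```text
clock: 25.02
position: [0.4761, 0.1318, 0.0276]
eef_rot: [[-0.235, -0.05, 0.971], [-0.972, 0.028, -0.233], [-0.016, -0.998, -0.056]]
force: [0.3, -0.2, 0.3]
gripper_width: 0.0221
```

```bash
python3 st.py; python3 - <<'E'
from h import *
a=snap('side','s12.png')
g=a[180:225,270:310].astype(int)
for n,m in(('blue',(g[...,2]>g[...,0]+30)),):
    w=np.argwhere(m)[:,::-1]+(270,180); print(n,len(w),w.min(0) if len(w) else 0,w.max(0) if len(w) else 0,w.mean(0) if len(w) else 0)
print('expect tip',proj('side',[.476,.132,.116]),proj('side',[.476,.132,.09]),'base',proj('side',[.476,.132,.052]))
E
```

```text
t 25.025 pos [0.4761 0.1318 0.0276] yaw -103.57 q6 103.0 F [ 0.27 -0.25  0.29] M [0.016 0.024 0.026] J6 -0.000 w 0.0221
blue 25 [285 189] [288 203] [285.96 193.76]
expect tip [285.78029126 187.18343874] [285.70200319 196.18859188] base [285.59032953 209.0339501 ]
```

>>> {"method": "carry_out", "body": {
  "series": [
    [0.7,0,0,-0.1,0],
    [0.7,0,0,0,0]
  ]
}}

```text
clock: 25.32
position: [0.4765, 0.1318, 0.027]
eef_rot: [[-0.235, -0.05, 0.971], [-0.972, 0.028, -0.233], [-0.016, -0.998, -0.055]]
force: [-0.4, -0.6, 0.3]
gripper_width: 0.0219
```

>>> {"method": "carry_out", "body": {
  "series": [
    [0.7,0,0,-0.1,0],
    [0.7,0,0,0,0]
  ]
}}

```text
clock: 25.58
position: [0.4767, 0.1318, 0.0271]
eef_rot: [[-0.234, -0.05, 0.971], [-0.972, 0.028, -0.233], [-0.016, -0.998, -0.055]]
force: [-0.2, 0.3, -0.7]
gripper_width: 0.0219
```

>>> {"method": "carry_out", "body": {
  "series": [
    [0.7,0,0,-0.2,0]
  ]
}}

```text
clock: 25.7
position: [0.4774, 0.132, 0.0265]
eef_rot: [[-0.234, -0.049, 0.971], [-0.972, 0.028, -0.233], [-0.016, -0.998, -0.054]]
force: [-7.2, -0.6, 25.9]
gripper_width: 0.0218
```

```bash
python3 st.py
```

```text
t 25.7 pos [0.4774 0.132  0.0265] yaw -103.55 q6 103.0 F [-7.21 -0.57 25.87] M [ 0.017  1.533 -0.016] J6 0.005 w 0.0218
```

It's in contact, with a brief 26 N. Relieving that before release.

>>> {"method": "carry_out", "body": {
  "series": [
    [0.7,0,0,0.05,0],
    [0.7,0,0,0,0]
  ]
}}

```text
clock: 25.95
position: [0.4778, 0.1321, 0.0272]
eef_rot: [[-0.234, -0.048, 0.971], [-0.972, 0.028, -0.233], [-0.016, -0.998, -0.053]]
force: [0.3, -1.1, -0.9]
gripper_width: 0.0222
```

```bash
python3 st.py
```

```text
t 25.95 pos [0.4778 0.1321 0.0272] yaw -103.54 q6 103.0 F [ 0.3  -1.07 -0.94] M [-0.005 -0.025 -0.052] J6 0.000 w 0.0222
```

Force is zero with the vial on the pan. I'll open gradually, let the vial settle, then rise straight up.

>>> {"method": "carry_out", "body": {
  "series": [
    [0.35,0,0,0,0],
    [0.2,0,0,0,0],
    [0,0,0,0,0],
    [-0.3,0,0,0,0],
    [-0.3,0,0,0,0]
  ]
}}

```text
clock: 26.58
position: [0.4771, 0.132, 0.0262]
eef_rot: [[-0.234, -0.049, 0.971], [-0.972, 0.028, -0.233], [-0.016, -0.998, -0.054]]
force: [-0.1, 0.4, -0.2]
gripper_width: 0.0554
```

>>> {"method": "carry_out", "body": {
  "series": [
    [-0.3,0,0,1,0],
    [-0.3,0,0,1.5,0],
    [-0.3,0,0,3,0],
    [-0.3,0,0,4,0],
    [-0.3,0,0,4,0]
  ]
}}

```text
clock: 27.2
position: [0.4747, 0.1319, 0.1661]
eef_rot: [[-0.234, -0.053, 0.971], [-0.972, 0.028, -0.233], [-0.015, -0.998, -0.059]]
force: [0.9, 0.5, -0.4]
gripper_width: 0.0557
```

```bash
python3 st.py; python3 - <<'E'
from h import *
C=cal('wrist'); w=snap('wrist','w13.png').astype(int); s=snap('side','s13.png').astype(int)
def st(im,y0,y1,x0,x1):
    g=im[y0:y1,x0:x1]; m=np.argwhere(g[...,2]>g[...,0]+30)[:,::-1]+(x0,y0); return len(m),m.mean(0),m.min(0),m.max(0)
u=proj('wrist',[.477,.132,.1],C).astype(int); print('wrist exp',proj('wrist',[.477,.132,.1],C)); r=st(w,u[1]-45,u[1]+45,u[0]-35,u[0]+35); print(r,ray('wrist',r[1],.1,C))
r=st(s,180,215,272,300); print('side',r,'expect tip/shoulder',proj('side',[.477,.132,.116]),proj('side',[.477,.132,.09]))
# scale/knob/bystanders movement: side image vs start away from the arm
a=cv2.imread('pics/s0.png',0).astype(np.float32);b=cv2.imread('pics/s13.png',0).astype(np.float32)
for n,(y0,y1,x0,x1) in dict(scale_front=(225,262,222,256),scale_r=(200,225,300,330),probe=(250,300,145,235),psu=(240,300,240,335),stamp=(228,262,95,120),bottle=(165,200,308,330),timer=(185,210,332,384)).items():
    print(n,cv2.phaseCorrelate(a[y0:y1,x0:x1],b[y0:y1,x0:x1]))
E
```

```text
t 27.2 pos [0.4747 0.1319 0.1661] yaw -103.56 q6 103.6 F [ 0.88  0.48 -0.45] M [ 0.035 -0.038 -0.026] J6 -0.028 w 0.0557
wrist exp [279.90115821 202.60503197]
(333, array([279.96096096, 202.15915916]), array([270, 185]), array([310, 246])) [0.47738473 0.13185442 0.1       ]
side (51, array([285.21568627, 194.39215686]), array([282, 188]), array([288, 203])) expect tip/shoulder [286.05692772 187.27575367] [285.97585535 196.2851958 ]
scale_front ((0.021055526596111207, -0.03094475007821984), 0.9968062059746848)
scale_r ((-0.016818912758994387, 0.4677473052064496), 1.0222703812917073)
probe ((-0.06292459153061714, 0.022049506617189962), 1.0027209782600404)
psu ((-0.01737854901350744, 0.001051489246147952), 0.9977235255969895)
stamp ((0.5705955907916458, 0.002730430133343731), 0.9615600536929236)
bottle ((-0.05228239249472999, 0.020575640569294507), 0.9685217597418361)
timer ((-0.005147234851893501, 0.5200106651116556), 1.000044417778651)
```

```bash
python3 - <<'E'
from h import *
C=cal('wrist'); t=cv2.imread('pics/w13.png')
c=proj('wrist',[.477,.132,.052],C); pts=[]
# pan rim: warm housing vs neutral pan -> (R-B) step along rays out from the centre
d=cv2.GaussianBlur(t,(3,3),0).astype(int); d=d[...,2]-d[...,0]
for th in np.radians(np.arange(-175,180,5)):
    prof=[]
    for r in np.arange(.05,.078,.0005):
        u,v=proj('wrist',[.477+r*np.cos(th),.132+r*np.sin(th),.052],C).round().astype(int)
        if not(0<=u<560 and 0<=v<330): break
        prof.append(d[v,u])
    if len(prof)==56:
        p=np.array(prof); k=np.argmax(p[6:]-p[:-6])
        if p[k+6]-p[k]>12: pts.append((.477+(.05+.0005*(k+3))*np.cos(th),.132+(.05+.0005*(k+3))*np.sin(th)))
P=np.array(pts); A=np.c_[2*P,np.ones(len(P))]; 
for _ in range(3):
    x=np.linalg.lstsq(A,(P**2).sum(1),rcond=None)[0]; R=np.sqrt(x[2]+x[0]**2+x[1]**2); e=abs(np.linalg.norm(P-x[:2],axis=1)-R); k=e<max(.002,2*np.median(e)); P=P[k];A=A[k]
print(len(P),x[:2],R,e.max())
E
```

```text
46 [0.4796759  0.13244201] 0.06436921200235639 0.0007819839513531074
```

The pan rim fit gives centre (0.480, 0.132) and R = 64.4 mm against the true 64. The vial is about 2 mm from centre. Handing in.

```bash
python3 -c "
from workcell import *
print(hand_in())"
```

```text
the job is handed in; nothing more can be done
None
```

I turned the levelling knob about 167° clockwise and stood the vial on the pan, then handed the job in at about 27 s with the gripper clear of everything. I estimate the levelling foot carries 6–12 N. That comes from stopping about 0.57 rad past first contact and the torque rise, because I could not measure it directly.

**Last checks**
- **Vial:** it stands upright about 2 mm from the fitted pan centre, seen in both the wrist and side views. The rim fit gave a radius of 64.4 mm against the true 64.
- **Scale:** its front edge shifted less than 0.1 px in the side view since the start.
- **Bystanders:** the bottle, power supply and probe correlate to within 0.1 px. I did not check the label roll separately.

**Checks that disagreed or were left out**
- **Finger height:** the finger ends sat about 40 mm above the reported tool point. The first close on the knob shut in air, touching nothing, so I worked by the camera heights after that.
- **Setting down the vial:** there was a brief press of about 26 N, which I relieved before opening the gripper.
- **Image shifts:** half-pixel shifts showed at the timer, the stamp and one pan-side patch of the scale. I put these down to the arm and shadow, but did not confirm it.
- **Rocking:** I did not press on the scale to test it, to avoid leaning on the screw.

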